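# Invert a standard and load it in the sampler

### The job

The standard in the red-capped amber bottle has settled: pick the bottle up and turn it over in the air until its cap points steeply down, then set it upright in the round steel-rimmed recess of the white sampler and let go. With the bottle standing there, press the sampler's green start button fully down and let it come up again. Do not drop the bottle, do not press start before the bottle is in place, and leave the other bottles, the flasks and the beaker where they are.

Things in the scene. Friction and masses are not known exactly. Their poses are not given: they have to be found in the camera images.
- bottle_red: Amber glass bottle, closed with a red screw cap, paper label round its middle; 140 mm high, body 52 mm in diameter up to 85 mm, shoulder narrowing to a neck, cap 33 mm in diameter from 112 to 140 mm; about 0.25 kg. Origin at the centre of its underside, z towards the cap. It stands upright on the black rubber mat; this is the bottle to invert and load.
- bottle_blue: Amber glass bottle, closed with a blue screw cap, paper label round its middle; 140 mm high, body 52 mm in diameter up to 85 mm, shoulder narrowing to a neck, cap 33 mm in diameter from 112 to 140 mm; about 0.25 kg. Origin at the centre of its underside, z towards the cap. Stands on the mat; to be left alone.
- bottle_white: Amber glass bottle, closed with a white screw cap, paper label round its middle; 140 mm high, body 52 mm in diameter up to 85 mm, shoulder narrowing to a neck, cap 33 mm in diameter from 112 to 140 mm; about 0.25 kg. Origin at the centre of its underside, z towards the cap. Stands on the mat; to be left alone.
- mat: Fixed black rubber mat, 150 (its x) by 370 (its y) by 4 mm, on which the three bottles stand about 125 mm apart in a row along its y. Origin at the centre of its underside.
- sampler: Fixed white sampler, 200 (its x) by 280 (its y) mm, deck 30 mm high; a grey housing 105 mm high (from the bench) fills its far side from x = +50 mm. Origin at the centre of its underside; its front faces its own -x.
- stage (a point): Centre of the floor of the round recess on the sampler's deck (floor level with the deck, 30 mm above the bench); a steel rim of 66 mm inner and about 80 mm outer diameter stands 8 mm above the floor. z up, axes those of the sampler.
- start (a joint): Green round spring button on the sampler's deck, pressed downwards: 0 = up, 0.006 m = fully down (about 5 N).
- start_top (a point): Centre of the top of the green start button (32 mm in diameter, on a grey housing), moves with it.
- basket: Fixed white slatted basket, 160 by 260 mm, 70 mm high, behind the mat, holding two flasks. Origin at the centre of its underside.
- flask_a: Stoppered clear flask in the basket, 159 mm high, bulb 64 mm; origin at the centre of its underside. Leave alone.
- flask_b: A second such flask in the basket. Leave alone.
- wash_bottle: White wash bottle with grey cap and bent spout, 86 mm in diameter, 188 mm high to the cap's top, 235 mm to the spout's; origin at the centre of its underside. Leave alone.
- beaker: Empty glass beaker, 72 mm in diameter, 95 mm high; origin at the centre of its underside. Leave alone.

How it is judged:
On the way, in this order (a step that is already met when the one before it is completed fails the run):
1. the red-capped bottle is held in the gripper clear of the bench, its cap pointing at least 40 degrees below level (angle between bottle_red's own z axis and vertical above 2.27 rad and height (world z) of bottle_red above 0.12 m and contact force between the fingers and bottle_red above 0.5 N), for 0.2 s.
2. the bottle stands upright on the floor of the recess, released and at rest (horizontal distance between bottle_red and stage below 0.009 m and z of bottle_red in the frame of stage between -0.004 and 0.004 m and angle between bottle_red's own z axis and vertical below 0.08 rad and linear speed of bottle_red below 0.03 m/s and contact force between each of the arm, the fingers and bottle_red below 0.05 N), for 0.3 s.
3. the start button is pressed down by at least 4.5 of its 6 mm while the bottle stands in the recess (value of joint start above 0.0045 m and horizontal distance between bottle_red and stage below 0.009 m and z of bottle_red in the frame of stage between -0.004 and 0.004 m and angle between bottle_red's own z axis and vertical below 0.08 rad and linear speed of bottle_red below 0.03 m/s), for 0.05 s.
At the end, for the whole second after the job is handed in: The red-capped bottle stands upright (within 0.08 rad) and at rest on the floor of the sampler's recess, within 9 mm of its centre and 4 mm of its height, released; the start button is up again (less than 2 mm) (all of step 2 and value of joint start below 0.002 m); the robot touches nothing.
It fails at once if the bottle falls: it moves faster than 0.4 m/s while the gripper does not touch it (contact force between each of the arm, the fingers and bottle_red below 0.05 N and linear speed of bottle_red above 0.4 m/s).
It fails at once if the start button is pressed (more than 3 mm) while the bottle is not in the recess (value of joint start above 0.003 m and not (horizontal distance between bottle_red and stage below 0.009 m and z of bottle_red in the frame of stage between -0.004 and 0.004 m and angle between bottle_red's own z axis and vertical below 0.08 rad)).
It fails at once if the blue- or white-capped bottle, a flask, the wash bottle or the beaker is moved by more than 30 mm (distance of any of bottle_blue, bottle_white, flask_a, flask_b, wash_bottle, beaker from where it was at the start of the episode above 0.03 m).
It also fails if it takes over 72 s, if anything falls off the work surface, if the arm or the gripper's body presses on something with over 40 N, if the wrist force passes 120 N, or if a joint passes its speed limit or range.

### The arm

A 6-joint arm with a two-finger parallel gripper is mounted at the origin on the work surface. World frame = base frame: x ahead of the robot, y to its left, z up, the work surface at z = 0. Lengths are in m, angles in rad, forces in N, time in s.
With the tool pointing down it reaches from about 0.35 to 0.775 m from the base axis. Payload 7.3 kg.
Tool frame: the origin (TCP) lies midway between the tips of the shut fingers; the grasp point (between the pads) lies 19 mm behind it; z points along the fingers, y is the line along which they close (so a half turn about z gives the same grasp; the last joint's range is limited). The gripper opens to 92 mm and grips with 3 to 60 N. Pads are 19 mm wide; open, the fingers measure 130 mm over their backs; the gripper's body (75 mm by 190 mm) begins 47 mm behind the grasp point.
Start: joints at [1.168, 0.342, 1.524, -0, 1.275, -0.146], TCP at [0.133, 0.508, 0.227] pointing down, gripper open.
Joint ranges: [-2.53, 2.53], [-0.77, 2.02], [0.04, 2.7], [-1, 4.14], [0.28, 2.66], [-3.11, 3.11]. Speed limits (rad/s): [2.57, 2.57, 3.14, 3.14, 3.14, 3.14].

### API

Orientations are given as a unit quaternion [x, y, z, w].
In Python, from workcell import readout, cams, manip gives the robot as it stands.
- The arm moves only by the tool play_rows, never from a script. Its argument "series" is text: rows parted by semicolons, each of 7 numbers parted by spaces: the shift along the tool's x, y, z scaled (see below), then the turn, a rotation vector about the tool's x, y, z scaled (see below), then the opening, from 0 (shut) to 1 (fully open). In form: dx dy dz ax ay az jaw; .... A call has exactly 5 rows; each row shifts and turns the commanded pose from where the row before left it, along the tool's axes as they then stand; what a row does not reach is not made up. The controller multiplies each number of a shift by 0.3 m and each number of a turn by pi rad. A row lasts 1/12 s, in which the tool goes at most 41.7 mm and 7.16 degrees, less where a joint would pass 70% of its speed; a pose out of reach is approached as far as the arm can. A call with a number of a shift or a turn outside -1 to 1 is refused whole. A call with a gripper value outside its range is refused whole. The fingers move at their own pace and stop on an object; "force" is the grip in N (left out, the last holds). Time passes only in rows, so rows that do not move let the fingers close, or fill a call up. It gives the time, the measured TCP pose, the force, the opening and the grip force at its end, in the units of the state.
- readout.get_obs(): the state, without advancing time (a new reading comes with each control period).
- cams.read_camera(name): name is "side" or "top"; returns the picture (384x512x3 uint8, red, green, blue); there is no depth.
- cams.get_calibration(name): a dict with "camera_matrix" (3x3 intrinsics, pixels), "origin" and "orientation" of the camera in the world. Camera axes: x right, y up, looking along -z (the intrinsics and any distortion apply to the point x, -y, -z); pixel columns grow to the right and rows downward; lengths in m; the calibration is good to about 2 mm. A picture is of the moment at which its call begins. get_calibration takes no time and is no camera call.
- manip.close_job(): hands the job in; it is judged then, once.
The state is a dict: "t": time; "joint_positions": joint angles; "qd": joint speeds; "effort": joint torques, N m; "eef_pos": TCP position; "eef_rot": TCP orientation; "force": force on the tool from outside, world axes, zero at the start; "moment": the same for the moment, N m; "grip_width": finger opening in m; "grip_force": force on a finger pad.
Only numpy, scipy, OpenCV 4.12 (cv2) and the standard library are available. Lean on these libraries where they do the work, as an engineer would, in place of code of your own. Each camera call takes 0.05 s, during which the arm holds its last target. There are 200 camera calls.

## Working session

There is one attempt and no reset: what is moved stays moved. The work goes in short steps, Python scripts to look and compute and a tool call to move; the robot and the scene stay as the last step left them, time stands still between calls to the robot, and variables do not carry over. Pictures are saved under pics/ and viewed, at most 10 in all, crops included, and the job is handed in when it is done.

Besides the shell and the picture viewer there is one more tool, called after ">>>" by a JSON object that holds its "name" and its "arguments", one argument or row to a line. play_rows: Moves the arm, as the interface text tells. Shifts and turns lie within -1 to 1; 1 stands for 0.3 m of shift or pi rad of turn. Its arguments: {"type":"object","properties":{"series":{"type":"string"},"force":{"type":"number"}},"required":["series"]}

```bash
mkdir -p pics; python3 - <<'E'
from workcell import readout, cams
import cv2
for n in ("top","side"):
    im=cams.read_camera(n); cv2.imwrite(f"pics/{n}0.png",im[:,:,::-1])
    print(n,cams.get_calibration(n))
print(readout.get_obs())
E
```

```text
top {'camera_matrix': array([[390.76974094,   0.        , 253.86053052],
       [  0.        , 390.76974094, 185.7321317 ],
       [  0.        ,   0.        ,   1.        ]]), 'origin': array([ 0.56185233, -0.05600811,  1.15003738]), 'orientation': array([-0.02511918,  0.02965687,  0.71434086, -0.69871784])}
side {'camera_matrix': array([[359.37446135,   0.        , 256.25459237],
       [  0.        , 359.37446135, 187.28315726],
       [  0.        ,   0.        ,   1.        ]]), 'origin': array([ 0.57012897, -0.94023836,  0.86978542]), 'orientation': array([ 0.40007375, -0.01010476, -0.04814452,  0.91516173])}
{'t': 0.1, 'joint_positions': array([ 1.16801490e+00,  3.42687704e-01,  1.52491089e+00,  1.75784943e-05,
        1.27543277e+00, -1.46000388e-01]), 'qd': array([ 3.35637680e-04, -2.16663135e-03, -2.72743829e-03, -9.92370225e-04,
        9.68880145e-06, -1.82999041e-03]), 'effort': array([ 3.03854620e-03, -4.31999052e+01, -2.44696641e+01,  7.20078265e-02,
        5.25800907e-02, -3.03354909e-05]), 'eef_pos': array([0.13316111, 0.50745143, 0.22610019]), 'eef_rot': array([ 1.28040585e-01,  9.91768668e-01, -6.90164265e-04, -2.03008645e-04]), 'force': array([-0.29971691,  0.64846115,  0.02559369]), 'moment': array([-0.01131551,  0.0060723 ,  0.00039017]), 'grip_force': 0.0, 'grip_width': 0.09173567704350018}
```

View pics/top0.png

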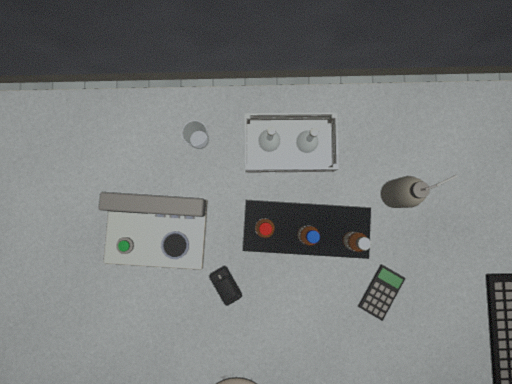

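View pics/side0.png

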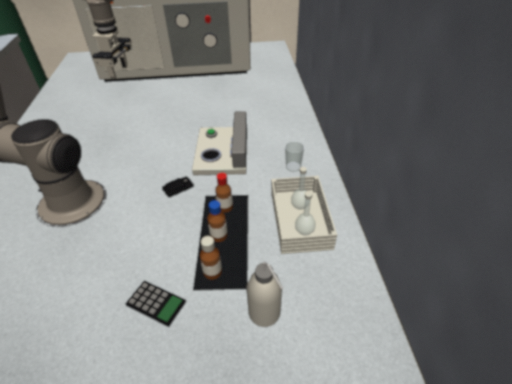

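The top view shows the red cap at (265,229), the recess at (176,245) and the green button at (125,245). Blue stands at (311,236). In the side view the red cap is at (222,180) and the button at (211,133). The arm is out of the way in both views.

```bash
cat > h.py <<'E'
import numpy as np, cv2
from scipy.spatial.transform import Rotation as R
from workcell import readout, cams
def ray(n,uv):
    c=cams.get_calibration(n);K=c["camera_matrix"]
    d=np.array([(uv[0]-K[0,2])/K[0,0],-(uv[1]-K[1,2])/K[1,1],-1])
    return c["origin"],R.from_quat(c["orientation"]).apply(d)
def plane(n,uv,z):
    o,d=ray(n,uv); return o+d*(z-o[2])/d[2]
def tri(a,b):
    (o,d),(p,e)=ray("top",a),ray("side",b)
    s,t=np.linalg.lstsq(np.c_[d,-e],p-o,rcond=None)[0]
    return (o+s*d+p+t*e)/2, np.linalg.norm(o+s*d-p-t*e)
def blob(im,lo,hi,roi=None):
    h=cv2.cvtColor(im,cv2.COLOR_RGB2HSV); m=cv2.inRange(h,np.array(lo),np.array(hi))
    if roi: k=np.zeros_like(m);k[roi[1]:roi[3],roi[0]:roi[2]]=255;m&=k
    n,l,s,c=cv2.connectedComponentsWithStats(m)
    i=1+np.argmax(s[1:,4]); return c[i],s[i]
E
python3 - <<'E'
from h import *
T=cv2.imread("pics/top0.png")[:,:,::-1].copy();S=cv2.imread("pics/side0.png")[:,:,::-1].copy()
for nm,lo,hi,rt,rs in [("red",(0,200,110),(6,255,255),(240,205,290,250),(205,165,240,195)),
  ("green",(50,100,50),(75,255,255),(110,230,140,260),(200,120,225,140)),
  ("blue",(105,150,60),(125,255,255),(290,215,330,260),(200,195,230,220)),
  ("dark",(0,0,0),(179,255,75),(155,225,195,262),(198,145,224,165))]:
    a,sa=blob(T,lo,hi,rt);b,sb=blob(S,lo,hi,rs)
    print(nm,a.round(1),sa,b.round(1),sb,tri(a,b))
    for z in (.03,.04,.05,.14): print("   ",z,plane("top",a,z).round(4),plane("side",b,z).round(4))
for uv in [(108,212),(205,216),(203,268),(105,263)]: print(uv,plane("top",uv,.03).round(3))
print("housing",[plane("top",uv,.105).round(3) for uv in [(100,193),(206,199),(204,216),(99,210)]])
big=cv2.resize(np.vstack([T[180:280,90:290]]),None,fx=4,fy=4,interpolation=2)[:,:,::-1]
cv2.imwrite("pics/c1.png",big)
E
```

```text
red [264.  225.5] [264 225   1   2   2] [221.5 178.7] [219 174   6  11  57] (array([ 0.53231772, -0.08771881,  0.12583015]), np.float64(0.008739729658628665))
    0.03 [ 0.5343 -0.0906  0.03  ] [0.5225 0.0221 0.03  ]
    0.04 [ 0.5346 -0.0902  0.04  ] [0.5231 0.0106 0.04  ]
    0.05 [ 0.5348 -0.0899  0.05  ] [ 0.5236 -0.0008  0.05  ]
    0.14 [ 0.537  -0.0872  0.14  ] [ 0.5287 -0.1039  0.14  ]
green [123.3 245.5] [118 241  11  10  90] [210.6 131.4] [208 130   6   4  21] (array([0.48715673, 0.30560873, 0.0428156 ]), np.float64(0.0011990542408426789))
    0.03 [0.4869 0.3098 0.03  ] [0.4853 0.325  0.03  ]
    0.04 [0.4876 0.3065 0.04  ] [0.4863 0.3099 0.04  ]
    0.05 [0.4882 0.3033 0.05  ] [0.4873 0.2948 0.05  ]
    0.14 [0.4943 0.2739 0.14  ] [0.4964 0.1592 0.14  ]
blue [312.9 236.4] [307 231  13  12 128] [213.5 206.4] [208 200  12  14 125] (array([ 0.50430086, -0.21320598,  0.13288121]), np.float64(0.0032177008155102626))
    0.03 [ 0.5003 -0.229   0.03  ] [ 0.4933 -0.1117  0.03  ]
    0.04 [ 0.5008 -0.2275  0.04  ] [ 0.4942 -0.1215  0.04  ]
    0.05 [ 0.5014 -0.2259  0.05  ] [ 0.4951 -0.1314  0.05  ]
    0.14 [ 0.5063 -0.212   0.14  ] [ 0.5033 -0.2202  0.14  ]
dark [174.5 244.9] [164 234  22  23 398] [210.4 154.3] [203 151  16   8  98] (array([0.48498198, 0.16399622, 0.03387541]), np.float64(0.0012947633758345276))
    0.03 [0.4854 0.1648 0.03  ] [0.4839 0.1691 0.03  ]
    0.04 [0.486  0.1628 0.04  ] [0.485  0.1559 0.04  ]
    0.05 [0.4867 0.1608 0.05  ] [0.486  0.1427 0.05  ]
    0.14 [0.4929 0.1431 0.14  ] [0.4952 0.0238 0.14  ]
(108, 212) [0.583 0.354 0.03 ]
(205, 216) [0.565 0.077 0.03 ]
(203, 268) [0.419 0.085 0.03 ]
(105, 263) [0.439 0.361 0.03 ]
housing [array([0.632, 0.348, 0.105]), array([0.61 , 0.065, 0.105]), array([0.565, 0.071, 0.105]), array([0.587, 0.35 , 0.105])]
```

View pics/c1.png

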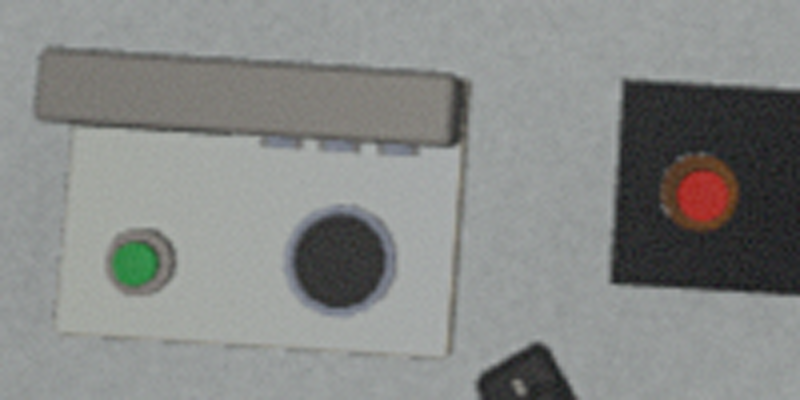

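>>> {"name": "play_rows", "arguments": {
  "series": "0 0 0 0 0 0.039 1;0 0 0 0 0 0.039 1;0 0 0 0 0 0.039 1;0 0 0 0 0 0.039 1;0 0 0 0 0 0.039 1",
  "force": 30
}}

```text
t: 0.52
eef_pos: [0.1332, 0.5075, 0.2263]
eef_rot: [0.424, 0.906, -0.0, 0.0]
force: [0.3, 0.1, -0.3]
grip_width: 0.0917
grip_force: 0.0
```

The crop shows the recess disc centred at about (175,245), the button at (124,245) and the red cap at (266,229). My red mask failed because the hue wraps round, so I'll redo it.

```bash
python3 - <<'E'
from h import *
P={}
for n,roi in (("top",(240,205,290,250)),("side",(205,165,240,195))):
    im=cv2.imread(f"pics/{n}0.png")[:,:,::-1].astype(int)
    m=((im[...,0]-np.maximum(im[...,1],im[...,2]))>90)
    k=np.zeros_like(m);k[roi[1]:roi[3],roi[0]:roi[2]]=1;m&=k
    ys,xs=np.nonzero(m);P[n]=(xs.mean(),ys.mean());print(n,P[n],m.sum(),xs.min(),xs.max(),ys.min(),ys.max())
print(tri(P["top"],P["side"]),plane("top",P["top"],.144),plane("side",P["side"],.13))
o=readout.get_obs();print(o["joint_positions"].round(3),R.from_quat(o["eef_rot"]).as_matrix().round(3))
E
```

```text
top (np.float64(265.3305084745763), np.float64(228.44915254237287)) 118 259 271 223 234
side (np.float64(221.22535211267606), np.float64(177.14084507042253)) 71 217 225 173 183
(array([ 0.52859608, -0.09058208,  0.13496934]), np.float64(0.0013141594051532279)) [ 0.52954337 -0.09025993  0.144     ] [ 0.52765294 -0.08482506  0.13      ]
[ 1.168  0.342  1.525 -0.     1.275  0.473] [[-0.641  0.768 -0.   ]
 [ 0.768  0.641 -0.001]
 [-0.    -0.001 -1.   ]]
```

```bash
cat >> h.py <<'E'
def pose(g,phi,a,rho):
    "grasp point, heading, pitch below level (deg), roll about tool z (deg) -> TCP, R"
    c,s=np.cos(phi),np.sin(phi);a=np.radians(a);h=np.array([c,s,0]);u=np.array([0,0,1.])
    z=np.cos(a)*h-np.sin(a)*u; x=np.sin(a)*h+np.cos(a)*u
    M=R.from_matrix(np.c_[x,np.cross(z,x),z])*R.from_rotvec([0,0,np.radians(rho)])
    return np.array(g)+.019*z,M
def rows(start,goals,jaw):
    "start=(g,phi,a,rho); goals=[(g,phi,a,rho,n)]; prints calls of 5 rows. The first row starts from the measured pose"
    o=readout.get_obs();p,M=o["eef_pos"],R.from_quat(o["eef_rot"])
    st=np.r_[start[0],start[1:]].astype(float);out=[]
    for G in goals:
        gl=np.r_[G[0],G[1:4]].astype(float)
        for i in range(1,G[4]+1):
            q=st+(gl-st)*i/G[4];tp,tM=pose(q[:3],*q[3:])
            d=np.round(M.inv().apply(tp-p)/.3,3);w=np.round((M.inv()*tM).as_rotvec()/np.pi,3)
            p=p+M.apply(d*.3);M=M*R.from_rotvec(w*np.pi)
            if np.linalg.norm(d)>.138 or np.linalg.norm(w)>.0397: print("FAST",d,w)
            out.append(" ".join(f"{v:g}" for v in np.r_[d,w]+0.)+f" {jaw:g}")
        st=gl
    while len(out)%5: out.append(f"0 0 0 0 0 0 {jaw:g}")
    for i in range(0,len(out),5): print(";".join(out[i:i+5]))
def where():
    o=readout.get_obs();p,M=o["eef_pos"],R.from_quat(o["eef_rot"]).as_matrix();z=M[:,2]
    print("t",o["t"],"g",(p-.019*z).round(4),"z",z.round(3),"x",M[:,0].round(3),"j",o["joint_positions"].round(3),"F",o["force"].round(1),"w",o["grip_width"],o["grip_force"])
E
python3 - <<'E'
from h import *
rows(([.1332,.5075,.2453],2.266,90,0),[([.40,-.03,.31],-.25,90,0,25)],1)
E
```

```text
-0.078 -0.019 -0.009 0 0 0.032 1;-0.079 -0.01 -0.008 0 0 0.032 1;-0.08 -0.003 -0.009 0 0 0.032 1;-0.08 0.005 -0.008 0 0 0.032 1;-0.079 0.014 -0.009 0 0 0.032 1
-0.077 0.021 -0.008 0 0 0.032 1;-0.075 0.029 -0.009 0 0 0.032 1;-0.071 0.036 -0.009 0 0 0.032 1;-0.068 0.043 -0.008 0 0 0.032 1;-0.062 0.05 -0.009 0 0 0.032 1
-0.058 0.055 -0.008 0 0 0.032 1;-0.051 0.061 -0.009 0 0 0.032 1;-0.045 0.067 -0.008 0 0 0.032 1;-0.039 0.07 -0.009 0 0 0.033 1;-0.03 0.074 -0.009 0 0 0.032 1
-0.024 0.076 -0.008 0 0 0.032 1;-0.015 0.079 -0.009 0 0 0.032 1;-0.008 0.08 -0.008 0 0 0.032 1;0.001 0.079 -0.009 0 0 0.032 1;0.009 0.08 -0.008 0 0 0.032 1
0.016 0.078 -0.009 0 0 0.032 1;0.025 0.077 -0.009 0 0 0.032 1;0.031 0.073 -0.008 0 0 0.032 1;0.039 0.07 -0.009 0 0 0.032 1;0.046 0.065 -0.008 0 0 0.032 1
```

>>> {"name": "play_rows", "arguments": {
  "series": "-0.078 -0.019 -0.009 0 0 0.032 1;-0.079 -0.01 -0.008 0 0 0.032 1;-0.08 -0.003 -0.009 0 0 0.032 1;-0.08 0.005 -0.008 0 0 0.032 1;-0.079 0.014 -0.009 0 0 0.032 1"
}}

```text
t: 0.93
eef_pos: [0.1875, 0.3993, 0.2393]
eef_rot: [0.635, 0.772, -0.0, 0.0]
force: [0.3, -0.0, -0.4]
grip_width: 0.0917
grip_force: 0.0
```

>>> {"name": "play_rows", "arguments": {
  "series": "-0.077 0.021 -0.008 0 0 0.032 1;-0.075 0.029 -0.009 0 0 0.032 1;-0.071 0.036 -0.009 0 0 0.032 1;-0.068 0.043 -0.008 0 0 0.032 1;-0.062 0.05 -0.009 0 0 0.032 1"
}}

```text
t: 1.35
eef_pos: [0.2415, 0.2922, 0.2524]
eef_rot: [0.807, 0.59, -0.0, 0.0]
force: [0.6, 0.3, -0.9]
grip_width: 0.0917
grip_force: 0.0
```

>>> {"name": "play_rows", "arguments": {
  "series": "-0.058 0.055 -0.008 0 0 0.032 1;-0.051 0.061 -0.009 0 0 0.032 1;-0.045 0.067 -0.008 0 0 0.032 1;-0.039 0.07 -0.009 0 0 0.033 1;-0.03 0.074 -0.009 0 0 0.032 1"
}}

```text
t: 1.77
eef_pos: [0.2955, 0.1851, 0.2654]
eef_rot: [0.929, 0.369, -0.0, -0.0]
force: [0.2, 0.6, 0.1]
grip_width: 0.0916
grip_force: 0.0
```

>>> {"name": "play_rows", "arguments": {
  "series": "-0.024 0.076 -0.008 0 0 0.032 1;-0.015 0.079 -0.009 0 0 0.032 1;-0.008 0.08 -0.008 0 0 0.032 1;0.001 0.079 -0.009 0 0 0.032 1;0.009 0.08 -0.008 0 0 0.032 1"
}}

```text
t: 2.18
eef_pos: [0.3495, 0.0779, 0.278]
eef_rot: [0.992, 0.126, -0.0, -0.0]
force: [0.5, 0.4, -0.2]
grip_width: 0.0918
grip_force: 0.0
```

>>> {"name": "play_rows", "arguments": {
  "series": "0.016 0.078 -0.009 0 0 0.032 1;0.025 0.077 -0.009 0 0 0.032 1;0.031 0.073 -0.008 0 0 0.032 1;0.039 0.07 -0.009 0 0 0.032 1;0.046 0.065 -0.008 0 0 0.032 1"
}}

```text
t: 2.6
eef_pos: [0.4034, -0.0292, 0.2908]
eef_rot: [0.992, -0.124, -0.0, -0.0]
force: [0.6, -0.8, -0.3]
grip_width: 0.092
grip_force: 0.0
```

```bash
python3 - <<'E'
from h import *
where()
rows(([.40,-.03,.31],-.25,90,0),[([.40,-.03,.31],-.28,50,0,7),([.40,-.03,.31],-.28,30,0,3)],1)
E
```

```text
t 2.6 g [ 0.4034 -0.0292  0.3098] z [-0.  0. -1.] x [ 0.969 -0.247 -0.001] j [-0.262  0.067  1.698  0.     1.377  1.558] F [ 0.6 -0.8 -0.3] w 0.09204337446464589 0.0
-0.004 0.005 -0.001 0 0.032 0.002 1;0.006 0 0 0 0.032 0.001 1;0.007 0 -0.001 -0.001 0.031 0.001 1;0.006 0.001 0 0 0.032 0.001 1;0.006 0 0 -0.001 0.032 0.002 1
0.007 0 0 0 0.032 0.001 1;0.006 0 -0.001 -0.001 0.031 0.001 1;0.007 0 0 0 0.037 0 1;0.008 0 -0.001 0 0.037 0 1;0.007 0 0 0 0.038 0 1
```

>>> {"name": "play_rows", "arguments": {
  "series": "-0.004 0.005 -0.001 0 0.032 0.002 1;0.006 0 0 0 0.032 0.001 1;0.007 0 -0.001 -0.001 0.031 0.001 1;0.006 0.001 0 0 0.032 0.001 1;0.006 0 0 -0.001 0.032 0.002 1"
}}

```text
t: 3.02
eef_pos: [0.4085, -0.0315, 0.2935]
eef_rot: [0.96, -0.129, 0.247, 0.033]
force: [-0.3, -0.1, -0.6]
grip_width: 0.0918
grip_force: 0.0
```

```bash
python3 -c "
from h import *
where()"
```

```text
t 3.0167 g [ 0.3997 -0.0291  0.3102] z [ 0.466 -0.128 -0.875] x [ 0.844 -0.232  0.483] j [-0.262 -0.208  2.049 -0.004  0.796  1.579] F [-0.3 -0.1 -0.6] w 0.09184391898852728 0.0
```

>>> {"name": "play_rows", "arguments": {
  "series": "0.007 0 0 0 0.032 0.001 1;0.006 0 -0.001 -0.001 0.031 0.001 1;0.007 0 0 0 0.037 0 1;0.008 0 -0.001 0 0.037 0 1;0.007 0 0 0 0.038 0 1"
}}

```text
t: 3.43
eef_pos: [0.3992, -0.0337, 0.3098]
eef_rot: [0.891, -0.119, 0.436, 0.052]
force: [0.1, 0.2, -0.5]
grip_width: 0.0919
grip_force: 0.0
```

```bash
python3 -c "
from h import *
where()"
```

```text
t 3.4333 g [ 0.3847 -0.03    0.3215] z [ 0.764 -0.196 -0.614] x [ 0.592 -0.166  0.789] j [-0.32  -0.397  2.349  0.191  0.286  1.359] F [ 0.1  0.2 -0.5] w 0.09192897481433672 0.0
```

```bash
cat > kin.py <<'E'
import numpy as np
D=[([1.168,.3427,1.5249,1.2754],[.13316,.50745,.2261]),([-.262,.067,1.698,1.377],[.4034,-.0292,.2908]),([-.262,-.208,2.049,.796],[.4085,-.0315,.2935])]
A=[];b=[]
for q,p in D:
    r=p[0]*np.cos(q[0])+p[1]*np.sin(q[0]); d=-p[0]*np.sin(q[0])+p[1]*np.cos(q[0])
    s1,s2,s3=q[1],q[1]+q[2],q[1]+q[2]+q[3]
    A+=[[np.sin(s1),np.sin(s2),np.sin(s3),0],[np.cos(s1),np.cos(s2),np.cos(s3),1]];b+=[r,p[2]]
    print("lat",d,r)
L,res,_,_=np.linalg.lstsq(np.array(A),np.array(b),rcond=None);print(L,res)
L1,L2,L3,h=L
def ik(r,z,a,flip=0):   # TCP r,z ; a deg below level
    s3=np.pi/2+np.radians(a); x=r-L3*np.sin(s3); y=z-h-L3*np.cos(s3)
    D2=x*x+y*y; c=(D2-L1**2-L2**2)/(2*L1*L2)
    if abs(c)>1: return None
    q3=np.arccos(c); q2=np.arctan2(x,y)-np.arctan2(L2*np.sin(q3),L1+L2*np.cos(q3))
    return np.array([q2,q3,s3-q2-q3]).round(2)
E
python3 - <<'E'
from kin import *
for nm,r,zg in [("bottle",.53,.06),("recess",.505,.09),("up",.5,.35),("up2",.6,.3),("up3",.65,.35),("up4",.7,.3)]:
    for a in (60,50,40,30,20,0,-20):
        t=np.radians(a);print(nm,a,ik(r+.019*np.cos(t),zg-.019*np.sin(t),a))
E
```

```text
lat 0.0764135461430302 0.5190357001843389
lat 0.07628225270519493 0.3971966992841466
lat 0.07538170813426304 0.4027183855732946
[0.49218302 0.37065958 0.30498977 0.17667286] [2.79924187e-06]
bottle 60 [0.42 2.19 0.01]
bottle 50 [ 0.44  2.32 -0.32]
bottle 40 [ 0.51  2.44 -0.68]
bottle 30 [ 0.63  2.53 -1.07]
bottle 20 [ 0.81  2.59 -1.48]
bottle 0 [ 1.18  2.57 -2.18]
bottle -20 [ 1.41  2.39 -2.57]
recess 60 [0.32 2.23 0.07]
recess 50 [ 0.33  2.36 -0.25]
recess 40 [ 0.39  2.48 -0.61]
recess 30 [ 0.52  2.59 -1.01]
recess 20 [ 0.72  2.66 -1.46]
recess 0 [ 1.14  2.66 -2.23]
recess -20 [ 1.38  2.49 -2.65]
up 60 [-0.01  1.78  0.85]
up 50 [-0.08  1.92  0.6 ]
up 40 [-0.13  2.07  0.34]
up 30 [-0.16  2.2   0.05]
up 20 [-0.14  2.34 -0.27]
up 0 [ 0.05  2.55 -1.03]
up -20 [ 0.44  2.64 -1.86]
up2 60 [0.21 1.66 0.75]
up2 50 [0.15 1.82 0.47]
up2 40 [0.12 1.97 0.19]
up2 30 [ 0.11  2.1  -0.12]
up2 20 [ 0.15  2.22 -0.45]
up2 0 [ 0.34  2.39 -1.16]
up2 -20 [ 0.64  2.4  -1.82]
up3 60 [0.29 1.42 0.91]
up3 50 [0.22 1.59 0.63]
up3 40 [0.17 1.75 0.35]
up3 30 [0.15 1.9  0.05]
up3 20 [ 0.16  2.03 -0.27]
up3 0 [ 0.29  2.21 -0.93]
up3 -20 [ 0.54  2.25 -1.56]
up4 60 [0.41 1.38 0.83]
up4 50 [0.34 1.56 0.54]
up4 40 [0.3  1.72 0.24]
up4 30 [ 0.3   1.86 -0.06]
up4 20 [ 0.32  1.98 -0.38]
up4 0 [ 0.47  2.13 -1.02]
up4 -20 [ 0.7   2.13 -1.6 ]
```

```bash
python3 - <<'E'
from h import *
from kin import ik
rows(([.3847,-.03,.3215],-.255,38,0),[([.50,-.075,.35],-.3,42,0,5)],1)
for r,z in ((.53,.35),(.53,.25),(.53,.2),(.53,.15),(.53,.062),(.506,.088),(.506,.2),(.506,.3)):
    print(r,z,[ (a,ik(r+.019*np.cos(np.radians(a)),z-.019*np.sin(np.radians(a)),a)) for a in (5,10,15,22)])
E
```

```text
lat 0.0764135461430302 0.5190357001843389
lat 0.07628225270519493 0.3971966992841466
lat 0.07538170813426304 0.4027183855732946
[0.49218302 0.37065958 0.30498977 0.17667286] [2.79924187e-06]
0.064 0.01 0.053 -0.003 -0.005 -0.002 1;0.066 0.009 0.052 -0.002 -0.004 0.002 1;0.066 0.009 0.051 -0.003 -0.005 0.002 1;0.067 0.008 0.05 -0.002 -0.004 0.002 1;0.067 0.007 0.05 -0.002 -0.005 0.002 1
0.53 0.35 [(5, array([ 0.04,  2.45, -0.83])), (10, array([-0.01,  2.4 , -0.64])), (15, array([-0.05,  2.34, -0.46])), (22, array([-0.08,  2.26, -0.22]))]
0.53 0.25 [(5, array([ 0.36,  2.59, -1.28])), (10, array([ 0.27,  2.55, -1.07])), (15, array([ 0.2 ,  2.51, -0.87])), (22, array([ 0.12,  2.43, -0.6 ]))]
0.53 0.2 [(5, array([ 0.55,  2.62, -1.52])), (10, array([ 0.45,  2.6 , -1.31])), (15, array([ 0.37,  2.56, -1.1 ])), (22, array([ 0.26,  2.5 , -0.81]))]
0.53 0.15 [(5, array([ 0.76,  2.64, -1.74])), (10, array([ 0.66,  2.63, -1.54])), (15, array([ 0.56,  2.6 , -1.33])), (22, array([ 0.43,  2.55, -1.03]))]
0.53 0.062 [(5, array([ 1.09,  2.59, -2.03])), (10, array([ 1.  ,  2.61, -1.86])), (15, array([ 0.9 ,  2.61, -1.67])), (22, array([ 0.76,  2.58, -1.39]))]
0.506 0.088 [(5, array([ 1.05,  2.68, -2.07])), (10, array([ 0.95,  2.69, -1.89])), (15, array([ 0.83,  2.68, -1.68])), (22, array([ 0.68,  2.65, -1.37]))]
0.506 0.2 [(5, array([ 0.56,  2.69, -1.59])), (10, array([ 0.45,  2.66, -1.37])), (15, array([ 0.35,  2.63, -1.14])), (22, array([ 0.23,  2.56, -0.84]))]
0.506 0.3 [(5, array([ 0.14,  2.58, -1.07])), (10, array([ 0.07,  2.53, -0.86])), (15, array([ 0.01,  2.48, -0.66])), (22, array([-0.04,  2.4 , -0.4 ]))]
```

>>> {"name": "play_rows", "arguments": {
  "series": "0.064 0.01 0.053 -0.003 -0.005 -0.002 1;0.066 0.009 0.052 -0.002 -0.004 0.002 1;0.066 0.009 0.051 -0.003 -0.005 0.002 1;0.067 0.008 0.05 -0.002 -0.004 0.002 1;0.067 0.007 0.05 -0.002 -0.005 0.002 1"
}}

```text
t: 3.85
eef_pos: [0.5173, -0.0817, 0.3402]
eef_rot: [0.903, -0.139, 0.403, 0.061]
force: [0.4, 0.0, 0.6]
grip_width: 0.0915
grip_force: 0.0
```

```bash
python3 - <<'E'
from h import *
where()
o=readout.get_obs();q=o["joint_positions"];b=q[4]
# tool-frame forearm axis (z_t tilted back by j5, in the j6-turned frame)
M=R.from_euler("y",b)*R.from_euler("z",q[5]); f=M.inv().apply([0,0,1])
w=f*.038*np.pi; dR=R.from_rotvec(w); sh=.305*(dR.apply([0,0,1])-[0,0,1])
s2=q[1]+q[2];hh=np.array([np.cos(q[0]),np.sin(q[0]),0]);F=np.sin(s2)*hh+np.cos(s2)*np.array([0,0,1])
Mw=R.from_quat(o["eef_rot"]);print("f tool",f.round(3),"from world",Mw.inv().apply(F).round(3))
print((sh/.3).round(4),(w/np.pi).round(4))
E
```

```text
t 3.85 g [ 0.5038 -0.0775  0.3529] z [ 0.711 -0.223 -0.667] x [ 0.637 -0.201  0.745] j [-3.030e-01 -1.180e-01  2.037e+00 -1.000e-03  3.830e-01  1.574e+00] F [0.4 0.  0.6] w 0.09151162745068392 0.0
f tool [0.001 0.374 0.927] from world [ 0.374 -0.001  0.927]
[ 0.0453  0.0024 -0.001 ] [0.     0.0142 0.0352]
```

>>> {"name": "play_rows", "arguments": {
  "series": "0.0025 -0.0453 -0.001 0.0142 0 0.0352 1;0.0025 -0.0453 -0.001 0.0142 0 0.0352 1;0.0025 -0.0453 -0.001 0.0142 0 0.0352 1;0.0025 -0.0453 -0.001 0.0142 0 0.0352 1;0.0025 -0.0453 -0.001 0.0142 0 0.0352 1"
}}

```text
t: 4.27
eef_pos: [0.5422, -0.0216, 0.3587]
eef_rot: [0.831, -0.335, 0.417, -0.153]
force: [0.4, -0.5, -0.4]
grip_width: 0.0918
grip_force: 0.0
```

```bash
python3 -c "
from h import *
where()"
```

```text
t 4.2667 g [ 0.527  -0.0211  0.3702] z [ 0.796 -0.027 -0.605] x [ 0.427 -0.685  0.591] j [-0.313 -0.122  2.043  0.623  0.386  1.546] F [ 0.4 -0.5 -0.4] w 0.09181493859422557 0.0
```

>>> {"name": "play_rows", "arguments": {
  "series": "0.0025 -0.0453 -0.001 0.0142 0 0.0352 1;0.0025 -0.0453 -0.001 0.0142 0 0.0352 1;0.0025 -0.0453 -0.001 0.0142 0 0.0352 1;0.0025 -0.0453 -0.001 0.0142 0 0.0352 1;0.0025 -0.0453 -0.001 0.0142 0 0.0352 1"
}}

```text
t: 4.68
eef_pos: [0.5717, 0.0128, 0.4084]
eef_rot: [0.686, -0.501, 0.394, -0.351]
force: [-0.0, 1.0, 0.2]
grip_width: 0.0911
grip_force: 0.0
```

>>> {"name": "play_rows", "arguments": {
  "series": "0.0025 -0.0453 -0.001 0.0142 0 0.0352 1;0.0025 -0.0453 -0.001 0.0142 0 0.0352 1;0.0025 -0.0453 -0.001 0.0142 0 0.0352 1;0.0025 -0.0453 -0.001 0.0142 0 0.0352 1;0.0025 -0.0453 -0.001 0.0142 0 0.0352 1"
}}

```text
t: 5.1
eef_pos: [0.5949, 0.0107, 0.4714]
eef_rot: [-0.481, 0.622, -0.337, 0.518]
force: [0.9, -0.1, -0.5]
grip_width: 0.0921
grip_force: 0.0
```

>>> {"name": "play_rows", "arguments": {
  "series": "0.0025 -0.0453 -0.001 0.0142 0 0.0352 1;0.0025 -0.0453 -0.001 0.0142 0 0.0352 1;0.0025 -0.0453 -0.001 0.0142 0 0.0352 1;0.0025 -0.0453 -0.001 0.0142 0 0.0352 1;0.0025 -0.0453 -0.001 0.0142 0 0.0352 1"
}}

```text
t: 5.52
eef_pos: [0.6037, -0.0272, 0.5261]
eef_rot: [-0.233, 0.689, -0.249, 0.64]
force: [-0.7, 0.1, -0.5]
grip_width: 0.0917
grip_force: 0.0
```

>>> {"name": "play_rows", "arguments": {
  "series": "0.0025 -0.0453 -0.001 0.0142 0 0.0352 1;0.0025 -0.0453 -0.001 0.0142 0 0.0352 1;0.0025 -0.0453 -0.001 0.0142 0 0.0352 1;0.0025 -0.0453 -0.001 0.0142 0 0.0352 1;0.0025 -0.0453 -0.001 0.0142 0 0.0352 1"
}}

```text
t: 5.93
eef_pos: [0.5952, -0.0878, 0.5536]
eef_rot: [0.035, 0.695, -0.139, 0.705]
force: [0.1, -0.4, 0.1]
grip_width: 0.0919
grip_force: 0.0
```

```bash
python3 -c "
from h import *
where()"
```

```text
t 5.9333 g [ 0.5768 -0.0831  0.553 ] z [ 0.969 -0.244  0.032] x [-0.004 -0.147 -0.989] j [-0.305 -0.118  2.064  2.993  0.412  1.564] F [ 0.1 -0.4  0.1] w 0.09186865930987766 0.0
```

```bash
python3 - <<'E'
from h import *
rows(([.5768,-.0831,.553],-.247,-1.8,171.5),[([.529,-.0905,.27],-.31,5,180,9),([.529,-.0905,.2],-.31,22,180,6)],1)
E
```

```text
0.105 0.008 -0.02 0.002 0.005 0.004 1;0.105 0.006 -0.018 0.002 0.004 0.005 1;0.106 0.005 -0.017 0.001 0.005 0.005 1;0.106 0.003 -0.016 0.002 0.004 0.006 1;0.106 0 -0.014 0.002 0.004 0.005 1
0.107 -0.001 -0.012 0.002 0.005 0.005 1;0.106 -0.002 -0.012 0.002 0.004 0.006 1;0.107 -0.005 -0.009 0.002 0.004 0.005 1;0.107 -0.007 -0.009 0.002 0.004 0.006 1;0.042 0 0.004 0 0.016 0 1
0.041 0 0.005 0 0.016 0 1;0.042 0 0.007 0 0.016 0 1;0.041 0 0.009 0 0.015 0 1;0.04 0 0.011 0 0.016 0 1;0.04 0 0.012 0.001 0.016 0 1
```

>>> {"name": "play_rows", "arguments": {
  "series": "0.105 0.008 -0.02 0.002 0.005 0.004 1;0.105 0.006 -0.018 0.002 0.004 0.005 1;0.106 0.005 -0.017 0.001 0.005 0.005 1;0.106 0.003 -0.016 0.002 0.004 0.006 1;0.106 0 -0.014 0.002 0.004 0.005 1"
}}

```text
t: 6.35
eef_pos: [0.5677, -0.0928, 0.3947]
eef_rot: [0.075, 0.715, -0.121, 0.685]
force: [0.8, 0.2, 0.4]
grip_width: 0.092
grip_force: 0.0
```

>>> {"name": "play_rows", "arguments": {
  "series": "0.107 -0.001 -0.012 0.002 0.005 0.005 1;0.106 -0.002 -0.012 0.002 0.004 0.006 1;0.107 -0.005 -0.009 0.002 0.004 0.005 1;0.107 -0.007 -0.009 0.002 0.004 0.006 1;0.042 0 0.004 0 0.016 0 1"
}}

```text
t: 6.77
eef_pos: [0.5462, -0.0977, 0.2446]
eef_rot: [0.116, 0.751, -0.101, 0.643]
force: [-1.1, -0.1, -0.9]
grip_width: 0.0918
grip_force: 0.0
```

>>> {"name": "play_rows", "arguments": {
  "series": "0.041 0 0.005 0 0.016 0 1;0.042 0 0.007 0 0.016 0 1;0.041 0 0.009 0 0.015 0 1;0.04 0 0.011 0 0.016 0 1;0.04 0 0.012 0.001 0.016 0 1"
}}

```text
t: 7.18
eef_pos: [0.5455, -0.0973, 0.1924]
eef_rot: [0.127, 0.82, -0.088, 0.551]
force: [0.0, -0.2, 0.7]
grip_width: 0.0921
grip_force: 0.0
```

```bash
python3 - <<'E'
from h import *
where()
a=cams.read_camera("top")[150:300,180:380];b=cams.read_camera("side")[100:250,130:330]
cv2.imwrite("pics/c2.png",cv2.resize(np.hstack([a,b]),None,fx=2,fy=2)[:,:,::-1])
rows(([.529,-.0905,.2],-.31,22,180),[([.529,-.0905,.062],-.31,22,180,10)],1)
E
```

```text
t 7.1833 g [ 0.5287 -0.0919  0.1995] z [ 0.881 -0.284 -0.377] x [-0.361  0.111 -0.926] j [-0.318  0.395  2.469  3.134  0.907  1.568] F [ 0.  -0.2  0.7] w 0.09207695003396663 0.0
0.045 0.005 0.016 -0.001 0 0.002 1;0.043 0 0.017 0 0 0 1;0.042 0 0.017 0 0 0 1;0.043 0 0.017 0 0 0 1;0.042 -0.001 0.018 0 0 0 1
0.043 0 0.017 0 0 0 1;0.043 0 0.017 0 0 0 1;0.042 0 0.017 0 0 0 1;0.043 0 0.018 0 0 0 1;0.043 0 0.017 0 0 0 1
```

View pics/c2.png

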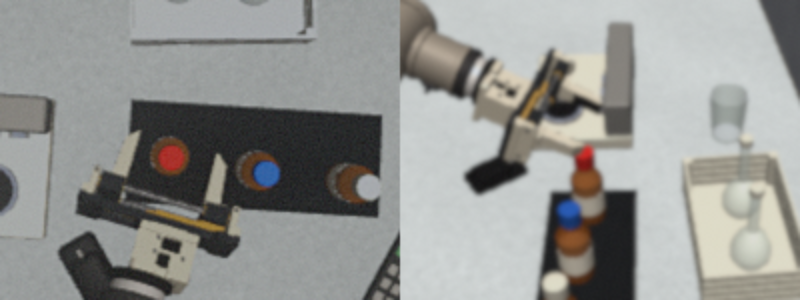

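The crop shows the open fingers straddling the red cap, at crop (170,156), with the right finger well short of blue at (262,172). I'll go down, close the fingers and lift.

>>> {"name": "play_rows", "arguments": {
  "series": "0.045 0.005 0.016 -0.001 0 0.002 1;0.043 0 0.017 0 0 0 1;0.042 0 0.017 0 0 0 1;0.043 0 0.017 0 0 0 1;0.042 -0.001 0.018 0 0 0 1"
}}

```text
t: 7.7
eef_pos: [0.5456, -0.0959, 0.124]
eef_rot: [0.128, 0.818, -0.085, 0.554]
force: [1.0, -0.5, 0.0]
grip_width: 0.0919
grip_force: 0.0
```

>>> {"name": "play_rows", "arguments": {
  "series": "0.043 0 0.017 0 0 0 1;0.043 0 0.017 0 0 0 1;0.042 0 0.017 0 0 0 1;0.043 0 0.018 0 0 0 1;0.043 0 0.017 0 0 0 1"
}}

```text
t: 8.12
eef_pos: [0.5457, -0.0959, 0.0547]
eef_rot: [0.128, 0.818, -0.085, 0.554]
force: [-0.1, 0.0, 0.2]
grip_width: 0.0919
grip_force: 0.0
```

>>> {"name": "play_rows", "arguments": {
  "series": "0 0 0 0 0 0 0.7;0 0 0 0 0 0 0.6;0 0 0 0 0 0 0.5;0 0 0 0 0 0 0.4;0 0 0 0 0 0 0.3",
  "force": 30
}}

```text
t: 8.53
eef_pos: [0.5458, -0.0959, 0.0561]
eef_rot: [0.128, 0.818, -0.085, 0.554]
force: [-0.1, -0.8, 0.3]
grip_width: 0.0632
grip_force: 0.0
```

>>> {"name": "play_rows", "arguments": {
  "series": "0 0 0 0 0 0 0.3;0 0 0 0 0 0 0.3;0 0 0 0 0 0 0.3;0 0 0 0 0 0 0.3;0 0 0 0 0 0 0.3"
}}

```text
t: 8.95
eef_pos: [0.5458, -0.0961, 0.0558]
eef_rot: [0.128, 0.818, -0.086, 0.554]
force: [-1.2, -1.6, 5.5]
grip_width: 0.051
grip_force: 30.0
```

```bash
python3 - <<'E'
from h import *
where()
o=readout.get_obs();z=R.from_quat(o["eef_rot"]).apply([0,0,1]);g=o["eef_pos"]-.019*z
rows((g,-.31,22,180),[(g+[0,0,.20],-.31,18,180,10),(g+[.05,0,.28],-.31,5,180,5)],0.3)
E
```

```text
t 8.95 g [ 0.529  -0.0907  0.0628] z [ 0.884 -0.282 -0.372] x [-0.354  0.115 -0.928] j [-0.317  0.933  2.499  3.134  1.48   1.57 ] F [-1.2 -1.6  5.5] w 0.051006488552746074 29.97620225418359
-0.062 0 -0.025 0 -0.001 0 0.3;-0.063 0 -0.024 0 -0.002 0 0.3;-0.062 0 -0.025 0 -0.003 0 0.3;-0.063 0 -0.023 0 -0.002 0 0.3;-0.063 0.001 -0.023 0 -0.002 -0.001 0.3
-0.063 -0.001 -0.023 0 -0.002 0 0.3;-0.063 0 -0.023 0 -0.003 0 0.3;-0.064 0 -0.022 0 -0.002 0 0.3;-0.063 0 -0.021 0 -0.002 0 0.3;-0.064 0 -0.021 0 -0.002 0 0.3
-0.063 0.01 0.014 0 -0.015 0 0.3;-0.063 0.01 0.016 0 -0.014 0 0.3;-0.062 0.01 0.019 0 -0.015 0 0.3;-0.061 0.01 0.022 0 -0.014 0 0.3;-0.06 0.01 0.024 0 -0.014 0 0.3
```

>>> {"name": "play_rows", "arguments": {
  "series": "-0.062 0 -0.025 0 -0.001 0 0.3;-0.063 0 -0.024 0 -0.002 0 0.3;-0.062 0 -0.025 0 -0.003 0 0.3;-0.063 0 -0.023 0 -0.002 0 0.3;-0.063 0.001 -0.023 0 -0.002 -0.001 0.3",
  "force": 45
}}

```text
t: 9.37
eef_pos: [0.5453, -0.0956, 0.1547]
eef_rot: [0.126, 0.812, -0.088, 0.564]
force: [-0.0, -1.9, -3.9]
grip_width: 0.0506
grip_force: 45.0
```

>>> {"name": "play_rows", "arguments": {
  "series": "-0.063 -0.001 -0.023 0 -0.002 0 0.3;-0.063 0 -0.023 0 -0.003 0 0.3;-0.064 0 -0.022 0 -0.002 0 0.3;-0.063 0 -0.021 0 -0.002 0 0.3;-0.064 0 -0.021 0 -0.002 0 0.3"
}}

```text
t: 9.78
eef_pos: [0.5453, -0.0957, 0.2553]
eef_rot: [0.124, 0.802, -0.09, 0.578]
force: [0.7, 0.0, -3.0]
grip_width: 0.0506
grip_force: 45.0
```

>>> {"name": "play_rows", "arguments": {
  "series": "-0.063 0.01 0.014 0 -0.015 0 0.3;-0.063 0.01 0.016 0 -0.014 0 0.3;-0.062 0.01 0.019 0 -0.015 0 0.3;-0.061 0.01 0.022 0 -0.014 0 0.3;-0.06 0.01 0.024 0 -0.014 0 0.3"
}}

```text
t: 10.2
eef_pos: [0.5979, -0.0964, 0.34]
eef_rot: [0.113, 0.73, -0.104, 0.666]
force: [-0.1, -0.4, -3.9]
grip_width: 0.0507
grip_force: 45.0
```

```bash
python3 - <<'E'
from h import *
where()
a=cams.read_camera("side")[80:280,130:330]
cv2.imwrite("pics/c3.png",cv2.resize(a,None,fx=2.5,fy=2.5)[:,:,::-1])
E
```

```text
t 10.2 g [ 0.5798 -0.0906  0.3417] z [ 0.949 -0.302 -0.091] x [-0.087  0.026 -0.996] j [-0.262  0.243  2.333  3.199  0.915  1.539] F [-0.1 -0.4 -3.9] w 0.05069102595438963 44.98351958580315
```

View pics/c3.png

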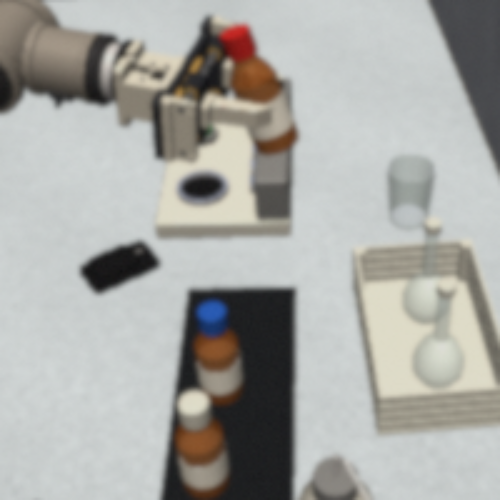

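The bottle is held, cap up at crop (238,42), leaning back a little as planned. Next I roll it over.

>>> {"name": "play_rows", "arguments": {
  "series": "0 0 0 0 0 -0.03 0.3;0 0 0 0 0 -0.038 0.3;0 0 0 0 0 -0.038 0.3;0 0 0 0 0 -0.038 0.3;0 0 0 0 0 -0.038 0.3"
}}

```text
t: 10.67
eef_pos: [0.5974, -0.0965, 0.3391]
eef_rot: [-0.1, 0.733, -0.289, 0.608]
force: [-0.6, -0.3, -2.0]
grip_width: 0.0506
grip_force: 45.0
```

>>> {"name": "play_rows", "arguments": {
  "series": "0 0 0 0 0 -0.038 0.3;0 0 0 0 0 -0.038 0.3;0 0 0 0 0 -0.038 0.3;0 0 0 0 0 -0.038 0.3;0 0 0 0 0 -0.038 0.3"
}}

```text
t: 11.08
eef_pos: [0.5974, -0.0965, 0.339]
eef_rot: [-0.311, 0.671, -0.455, 0.496]
force: [0.8, 0.0, -3.5]
grip_width: 0.0508
grip_force: 45.0
```

>>> {"name": "play_rows", "arguments": {
  "series": "0 0 0 0 0 -0.038 0.3;0 0 0 0 0 -0.038 0.3;0 0 0 0 0 -0.038 0.3;0 0 0 0 0 -0.038 0.3;0 0 0 0 0 -0.038 0.3"
}}

```text
t: 11.5
eef_pos: [0.5974, -0.0965, 0.3391]
eef_rot: [0.494, -0.55, 0.581, -0.341]
force: [0.4, -0.4, -2.7]
grip_width: 0.0508
grip_force: 45.0
```

>>> {"name": "play_rows", "arguments": {
  "series": "0 0 0 0 0 -0.038 0.3;0 0 0 0 0 -0.038 0.3;0 0 0 0 0 -0.038 0.3;0 0 0 0 0 -0.038 0.3;0 0 0 0 0 -0.038 0.3"
}}

```text
t: 11.92
eef_pos: [0.5974, -0.0965, 0.3391]
eef_rot: [0.634, -0.38, 0.655, -0.155]
force: [-0.8, -0.5, -3.4]
grip_width: 0.0511
grip_force: 45.0
```

>>> {"name": "play_rows", "arguments": {
  "series": "0 0 0 0 0 -0.038 0.3;0 0 0 0 0 -0.038 0.3;0 0 0 0 0 -0.038 0.3;0 0 0 0 0 -0.038 0.3;0 0 0 0 0 -0.03 0.3"
}}

```text
t: 12.33
eef_pos: [0.5974, -0.0965, 0.3391]
eef_rot: [0.716, -0.186, 0.672, 0.036]
force: [-0.4, 0.6, -3.5]
grip_width: 0.0507
grip_force: 45.0
```

>>> {"name": "play_rows", "arguments": {
  "series": "0 0 0 0 0 0 0.3;0 0 0 0 0 0 0.3;0 0 0 0 0 0 0.3;0 0 0 0 0 0 0.3;0 0 0 0 0 0 0.3"
}}

```text
t: 12.75
eef_pos: [0.5973, -0.0966, 0.3401]
eef_rot: [0.714, -0.188, 0.673, 0.034]
force: [0.3, 0.3, -2.8]
grip_width: 0.0508
grip_force: 45.0
```

```bash
python3 - <<'E'
from h import *
where()
a=cams.read_camera("side")[80:280,130:330]
cv2.imwrite("pics/c4.png",cv2.resize(a,None,fx=2.5,fy=2.5)[:,:,::-1])
E
```

```text
t 12.75 g [ 0.5793 -0.0908  0.3418] z [ 0.949 -0.302 -0.091] x [ 0.022 -0.223  0.974] j [-0.263  0.242  2.334  3.198  0.914 -1.394] F [ 0.3  0.3 -2.8] w 0.050784236473570527 44.98284355737269
```

View pics/c4.png

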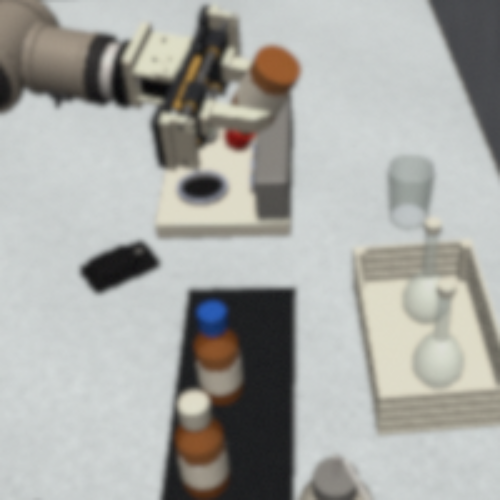

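The side view shows the bottle inverted, with its base up at crop (275,65) and the red cap below at (238,138). Tilt is about 155°. Next I roll back while moving towards the recess.

```bash
python3 - <<'E'
from h import *
rows(([.5793,-.0908,.3418],-.308,5.2,12.5),[([.55,.05,.33],-.1,5.2,180,27),([.485,.1635,.25],.17,12,180,8),([.485,.1635,.17],.17,22.3,180,5)],.3)
E
```

```text
-0.006 -0.015 -0.009 0.002 -0.001 0.038 0.3;-0.007 -0.015 -0.008 0.003 0 0.034 0.3;-0.009 -0.013 -0.008 0.002 -0.002 0.034 0.3;-0.01 -0.013 -0.008 0.002 -0.001 0.034 0.3;-0.012 -0.012 -0.009 0.002 -0.002 0.035 0.3
-0.012 -0.01 -0.007 0.002 -0.001 0.034 0.3;-0.014 -0.009 -0.008 0.001 -0.002 0.034 0.3;-0.015 -0.007 -0.008 0.001 -0.002 0.034 0.3;-0.016 -0.006 -0.008 0.001 -0.003 0.035 0.3;-0.016 -0.004 -0.007 0.001 -0.002 0.034 0.3
-0.016 -0.003 -0.007 0.001 -0.002 0.034 0.3;-0.017 0 -0.008 0 -0.003 0.034 0.3;-0.017 0.001 -0.007 0 -0.002 0.035 0.3;-0.016 0.003 -0.007 0 -0.002 0.034 0.3;-0.017 0.005 -0.007 -0.001 -0.003 0.034 0.3
-0.015 0.006 -0.006 -0.001 -0.002 0.034 0.3;-0.015 0.009 -0.007 -0.001 -0.002 0.035 0.3;-0.014 0.009 -0.006 -0.001 -0.002 0.034 0.3;-0.013 0.012 -0.007 -0.002 -0.002 0.034 0.3;-0.012 0.012 -0.006 -0.001 -0.002 0.034 0.3
-0.01 0.014 -0.006 -0.002 -0.002 0.035 0.3;-0.009 0.015 -0.006 -0.002 -0.001 0.034 0.3;-0.007 0.016 -0.006 -0.002 -0.001 0.034 0.3;-0.006 0.016 -0.006 -0.003 -0.001 0.034 0.3;-0.003 0.017 -0.005 -0.002 -0.001 0.035 0.3
-0.002 0.018 -0.006 -0.002 0 0.034 0.3;0 0.017 -0.005 -0.003 0 0.034 0.3;0.037 0.047 -0.028 -0.011 0.004 -0.001 0.3;0.037 0.047 -0.027 -0.01 0.005 -0.001 0.3;0.038 0.049 -0.024 -0.011 0.005 -0.002 0.3
0.037 0.049 -0.023 -0.011 0.005 -0.001 0.3;0.038 0.05 -0.02 -0.01 0.004 -0.002 0.3;0.038 0.052 -0.018 -0.011 0.005 -0.002 0.3;0.037 0.051 -0.016 -0.01 0.005 -0.002 0.3;0.038 0.053 -0.013 -0.011 0.005 -0.002 0.3
0.054 0 0.011 0 0.011 0 0.3;0.054 0 0.013 0 0.011 0 0.3;0.054 0 0.014 0 0.012 0 0.3;0.053 0 0.017 0 0.011 0 0.3;0.052 0 0.018 0 0.012 0 0.3
```

>>> {"name": "play_rows", "arguments": {
  "series": "-0.006 -0.015 -0.009 0.002 -0.001 0.038 0.3;-0.007 -0.015 -0.008 0.003 0 0.034 0.3;-0.009 -0.013 -0.008 0.002 -0.002 0.034 0.3;-0.01 -0.013 -0.008 0.002 -0.001 0.034 0.3;-0.012 -0.012 -0.009 0.002 -0.002 0.035 0.3"
}}

```text
t: 13.22
eef_pos: [0.592, -0.0694, 0.338]
eef_rot: [0.642, -0.365, 0.653, -0.166]
force: [0.2, 0.3, -3.7]
grip_width: 0.0507
grip_force: 45.0
```

>>> {"name": "play_rows", "arguments": {
  "series": "-0.012 -0.01 -0.007 0.002 -0.001 0.034 0.3;-0.014 -0.009 -0.008 0.001 -0.002 0.034 0.3;-0.015 -0.007 -0.008 0.001 -0.002 0.034 0.3;-0.016 -0.006 -0.008 0.001 -0.003 0.035 0.3;-0.016 -0.004 -0.007 0.001 -0.002 0.034 0.3"
}}

```text
t: 13.63
eef_pos: [0.5868, -0.0427, 0.3358]
eef_rot: [0.531, -0.513, 0.579, -0.346]
force: [1.2, -0.1, -2.4]
grip_width: 0.0509
grip_force: 45.0
```

>>> {"name": "play_rows", "arguments": {
  "series": "-0.016 -0.003 -0.007 0.001 -0.002 0.034 0.3;-0.017 0 -0.008 0 -0.003 0.034 0.3;-0.017 0.001 -0.007 0 -0.002 0.035 0.3;-0.016 0.003 -0.007 0 -0.002 0.034 0.3;-0.017 0.005 -0.007 -0.001 -0.003 0.034 0.3"
}}

```text
t: 14.05
eef_pos: [0.5814, -0.0158, 0.3336]
eef_rot: [-0.387, 0.629, -0.456, 0.497]
force: [0.1, 0.7, -2.8]
grip_width: 0.051
grip_force: 45.0
```

>>> {"name": "play_rows", "arguments": {
  "series": "-0.015 0.006 -0.006 -0.001 -0.002 0.034 0.3;-0.015 0.009 -0.007 -0.001 -0.002 0.035 0.3;-0.014 0.009 -0.006 -0.001 -0.002 0.034 0.3;-0.013 0.012 -0.007 -0.002 -0.002 0.034 0.3;-0.012 0.012 -0.006 -0.001 -0.002 0.034 0.3"
}}

```text
t: 14.47
eef_pos: [0.5762, 0.0108, 0.3316]
eef_rot: [-0.218, 0.705, -0.296, 0.606]
force: [0.2, 0.9, -2.9]
grip_width: 0.051
grip_force: 45.0
```

>>> {"name": "play_rows", "arguments": {
  "series": "-0.01 0.014 -0.006 -0.002 -0.002 0.035 0.3;-0.009 0.015 -0.006 -0.002 -0.001 0.034 0.3;-0.007 0.016 -0.006 -0.002 -0.001 0.034 0.3;-0.006 0.016 -0.006 -0.003 -0.001 0.034 0.3;-0.003 0.017 -0.005 -0.002 -0.001 0.035 0.3"
}}

```text
t: 14.88
eef_pos: [0.5709, 0.0376, 0.3293]
eef_rot: [-0.035, 0.737, -0.109, 0.666]
force: [-0.1, 0.3, -2.8]
grip_width: 0.0508
grip_force: 45.0
```

>>> {"name": "play_rows", "arguments": {
  "series": "-0.002 0.018 -0.006 -0.002 0 0.034 0.3;0 0.017 -0.005 -0.003 0 0.034 0.3;0.037 0.047 -0.028 -0.011 0.004 -0.001 0.3;0.037 0.047 -0.027 -0.01 0.005 -0.001 0.3;0.038 0.049 -0.024 -0.011 0.005 -0.002 0.3"
}}

```text
t: 15.3
eef_pos: [0.5433, 0.0941, 0.2959]
eef_rot: [-0.004, 0.754, -0.0, 0.657]
force: [-0.1, -0.3, -3.3]
grip_width: 0.0507
grip_force: 45.0
```

>>> {"name": "play_rows", "arguments": {
  "series": "0.037 0.049 -0.023 -0.011 0.005 -0.001 0.3;0.038 0.05 -0.02 -0.01 0.004 -0.002 0.3;0.038 0.052 -0.018 -0.011 0.005 -0.002 0.3;0.037 0.051 -0.016 -0.01 0.005 -0.002 0.3;0.038 0.053 -0.013 -0.011 0.005 -0.002 0.3"
}}

```text
t: 15.72
eef_pos: [0.5022, 0.1681, 0.2447]
eef_rot: [-0.069, 0.775, 0.054, 0.625]
force: [-0.2, 0.9, -2.9]
grip_width: 0.0506
grip_force: 45.0
```

>>> {"name": "play_rows", "arguments": {
  "series": "0.054 0 0.011 0 0.011 0 0.3;0.054 0 0.013 0 0.011 0 0.3;0.054 0 0.014 0 0.012 0 0.3;0.053 0 0.017 0 0.011 0 0.3;0.052 0 0.018 0 0.012 0 0.3"
}}

```text
t: 16.13
eef_pos: [0.5018, 0.1667, 0.161]
eef_rot: [-0.072, 0.829, 0.047, 0.553]
force: [-0.1, -0.4, -2.7]
grip_width: 0.0503
grip_force: 45.0
```

```bash
python3 - <<'E'
from h import *
where()
T=cams.read_camera("top");S=cams.read_camera("side")
cv2.imwrite("pics/t5.png",T[:,:,::-1]);cv2.imwrite("pics/s5.png",S[:,:,::-1])
P={}
for n,im in (("top",T),("side",S)):
    im=im.astype(int);m=((im[...,0]-np.maximum(im[...,1],im[...,2]))>90).astype(np.uint8);m[:100]=0
    k,l,s,c=cv2.connectedComponentsWithStats(m);i=1+np.argmax(s[1:,4]);P[n]=c[i];print(n,c[i],s[i])
print(tri(P["top"],P["side"]))
cv2.imwrite("pics/c5.png",cv2.resize(np.hstack([T[170:290,90:250],S[60:180,140:300]]),None,fx=2.4,fy=2.4)[:,:,::-1])
E
```

```text
t 16.1333 g [0.4845 0.1637 0.1683] z [ 0.91   0.157 -0.384] x [-0.378 -0.067 -0.923] j [0.181 0.508 2.554 3.152 1.097 1.568] F [-0.1 -0.4 -2.7] w 0.050335245278455815 44.98314259573817
top [155.52054795 251.5890411 ] [149 245  14  14 146]
side [204.15686275 107.19607843] [201 103   8  10  51]
(array([0.48453351, 0.16852607, 0.23428999]), np.float64(0.0006545115145639826))
```

View pics/c5.png

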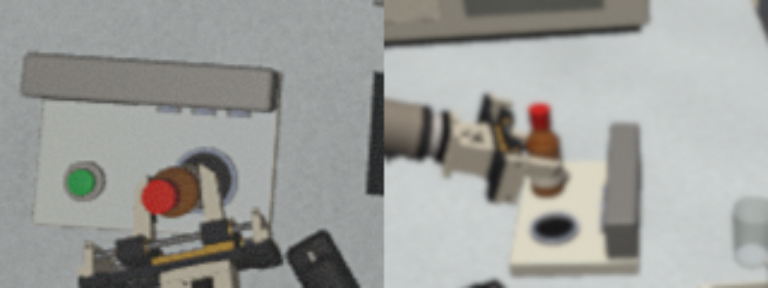

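The bottle hangs over the recess. The cap sits at about (155,252) in the top view, and the recess disc is partly hidden. I'll check verticality by projecting the expected bottle into both views.

```bash
python3 - <<'E'
from h import *
def proj(n,X):
    c=cams.get_calibration(n);p=R.from_quat(c["orientation"]).inv().apply(np.array(X)-c["origin"]);K=c["camera_matrix"]
    return np.array([K[0,2]+K[0,0]*p[0]/-p[2],K[1,2]-K[1,1]*p[1]/-p[2]]).round(1)
g=np.array([.4845,.1637,.1683])
for n in("top","side"):
    print(n,"now cap top/mid/bottom",[proj(n,g+[0,0,d-.0588]) for d in (.14,.126,0)],"start",[proj(n,[.529,-.0906,.004+d]) for d in (.14,.126,0)])
rows((g,.171,22.6,180),[([.485,.1635,.1],.171,22.6,180,10)],.3)
S=cv2.imread("pics/s5.png")[85:165,165:245];T=cv2.imread("pics/t5.png")[215:275,125:205]
cv2.imwrite("pics/c6.png",np.hstack([cv2.resize(S,(480,480),interpolation=2),cv2.resize(T,(320,240),interpolation=2).repeat(2,0)]))
E
```

```text
top now cap top/mid/bottom [array([156. , 252.3]), array([157.5, 251.7]), array([169. , 247.4])] start [array([265.5, 228.7]), array([265.3, 228.5]), array([263.8, 227.1])]
side now cap top/mid/bottom [array([203.7, 104. ]), array([204.2, 107.6]), array([208.3, 137.9])] start [array([221.3, 174.9]), array([221.7, 178.3]), array([224.9, 206.5])]
0.021 0.001 0.008 0 0 0.001 0.3;0.021 0 0.009 0 0 0 0.3;0.021 0 0.009 0 0 0 0.3;0.021 -0.001 0.009 0 0 0 0.3;0.02 0 0.008 0 0 0 0.3
0.021 0 0.009 0 0 0 0.3;0.021 0 0.009 0 0 0 0.3;0.021 0 0.009 0 0 0 0.3;0.021 0 0.009 0 0 0 0.3;0.021 0 0.009 0 0 0 0.3
```

View pics/c6.png

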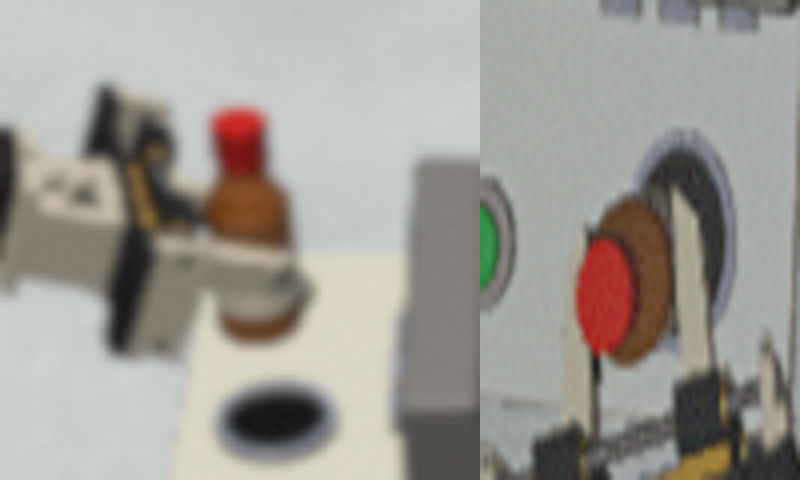

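The projections match the measured blobs to within about 1 px, so the bottle is vertical and has not slipped. Down it goes.

>>> {"name": "play_rows", "arguments": {
  "series": "0.021 0.001 0.008 0 0 0.001 0.3;0.021 0 0.009 0 0 0 0.3;0.021 0 0.009 0 0 0 0.3;0.021 -0.001 0.009 0 0 0 0.3;0.02 0 0.008 0 0 0 0.3"
}}

```text
t: 16.65
eef_pos: [0.5025, 0.1664, 0.1293]
eef_rot: [-0.07, 0.827, 0.048, 0.555]
force: [0.4, 0.7, -2.6]
grip_width: 0.0509
grip_force: 45.0
```

>>> {"name": "play_rows", "arguments": {
  "series": "0.021 0 0.009 0 0 0 0.3;0.021 0 0.009 0 0 0 0.3;0.021 0 0.009 0 0 0 0.3;0.021 0 0.009 0 0 0 0.3;0.021 0 0.009 0 0 0 0.3"
}}

```text
t: 17.07
eef_pos: [0.5031, 0.1666, 0.095]
eef_rot: [-0.07, 0.827, 0.048, 0.555]
force: [0.2, 0.2, -2.7]
grip_width: 0.0512
grip_force: 45.0
```

>>> {"name": "play_rows", "arguments": {
  "series": "0.006 0 0.003 0 0 0 0.3;0.006 0 0.003 0 0 0 0.3;0.006 0 0.003 0 0 0 0.3;0.006 0 0.003 0 0 0 0.3;0 0 0 0 0 0 0.3"
}}

```text
t: 17.48
eef_pos: [0.5034, 0.1666, 0.0868]
eef_rot: [-0.07, 0.828, 0.048, 0.555]
force: [0.1, -0.1, -3.1]
grip_width: 0.0507
grip_force: 45.0
```

```bash
python3 -c "
from h import *
where()"
```

```text
t 17.4833 g [0.4861 0.1636 0.094 ] z [ 0.912  0.157 -0.38 ] x [-0.375 -0.063 -0.925] j [0.181 0.838 2.571 3.152 1.449 1.575] F [ 0.1 -0.1 -3.1] w 0.05073218785777316 44.983118986710906
```

>>> {"name": "play_rows", "arguments": {
  "series": "0.003 0 0.001 0 0 0 0.3;0.003 0 0.001 0 0 0 0.3;0.003 0 0.001 0 0 0 0.3;0.003 0 0.001 0 0 0 0.3;0 0 0 0 0 0 0.3"
}}

```text
t: 17.9
eef_pos: [0.503, 0.1665, 0.0828]
eef_rot: [-0.07, 0.828, 0.048, 0.554]
force: [-0.0, -0.7, -2.6]
grip_width: 0.0508
grip_force: 45.0
```

>>> {"name": "play_rows", "arguments": {
  "series": "0.003 0 0.001 0 0 0 0.3;0.002 0 0.001 0 0 0 0.3;0 0 0 0 0 0 0.3;0 0 0 0 0 0 0.3;0 0 0 0 0 0 0.3"
}}

```text
t: 18.32
eef_pos: [0.5032, 0.1665, 0.0817]
eef_rot: [-0.07, 0.828, 0.048, 0.555]
force: [-1.9, -1.1, 1.5]
grip_width: 0.0509
grip_force: 45.0
```

```bash
python3 -c "
from h import *
where()"
```

```text
t 18.3167 g [0.4858 0.1635 0.0889] z [ 0.912  0.157 -0.379] x [-0.374 -0.063 -0.925] j [0.181 0.861 2.571 3.152 1.472 1.576] F [-1.9 -1.1  1.5] w 0.05088544066432393 44.98024228960276
```

Contact came at the expected height (g z = 0.0889). I'll release, then check before lifting.

>>> {"name": "play_rows", "arguments": {
  "series": "0 0 0 0 0 0 0.6;0 0 0 0 0 0 0.7;0 0 0 0 0 0 0.8;0 0 0 0 0 0 0.9;0 0 0 0 0 0 1"
}}

```text
t: 18.73
eef_pos: [0.5031, 0.1665, 0.0813]
eef_rot: [-0.07, 0.828, 0.048, 0.555]
force: [-1.1, -0.1, 0.3]
grip_width: 0.0773
grip_force: 0.0
```

>>> {"name": "play_rows", "arguments": {
  "series": "0 0 0 0 0 0 1;0 0 0 0 0 0 1;0 0 0 0 0 0 1;0 0 0 0 0 0 1;0 0 0 0 0 0 1"
}}

```text
t: 19.15
eef_pos: [0.503, 0.1665, 0.0813]
eef_rot: [-0.07, 0.828, 0.048, 0.555]
force: [0.2, 0.3, 0.0]
grip_width: 0.0917
grip_force: 0.0
```

```bash
python3 - <<'E'
from h import *
where()
T=cams.read_camera("top");S=cams.read_camera("side");P={}
for n,im in (("top",T),("side",S)):
    im=im.astype(int);m=((im[...,0]-np.maximum(im[...,1],im[...,2]))>90).astype(np.uint8);m[:100]=0
    k,l,s,c=cv2.connectedComponentsWithStats(m);i=1+np.argmax(s[1:,4]);P[n]=c[i]
print(tri(P["top"],P["side"]))
rows(([.4858,.1635,.0889],.171,22.4,180),[([.4858,.1635,.28],.171,20,180,15)],1)
E
```

```text
t 19.15 g [0.4857 0.1635 0.0885] z [ 0.911  0.156 -0.38 ] x [-0.375 -0.063 -0.925] j [0.181 0.861 2.571 3.152 1.471 1.576] F [0.2 0.3 0. ] w 0.0917204814682506 0.0
(array([0.48514327, 0.1657762 , 0.1579385 ]), np.float64(0.0005773753958349614))
-0.041 0 -0.016 0 -0.001 -0.001 1;-0.039 0 -0.016 0 -0.001 0 1;-0.04 0 -0.016 0 0 0 1;-0.039 0 -0.016 0 -0.001 0 1;-0.04 0 -0.016 0 -0.001 0 1
-0.04 0 -0.016 0 -0.001 0 1;-0.039 0 -0.015 0 -0.001 0 1;-0.04 0 -0.016 0 -0.001 0 1;-0.04 0 -0.015 0 -0.001 0 1;-0.04 0 -0.015 0 -0.001 0 1
-0.04 -0.001 -0.015 0 -0.001 0 1;-0.039 0 -0.015 0 0 0 1;-0.04 0 -0.015 0 -0.001 0 1;-0.04 0 -0.015 0 -0.001 0 1;-0.04 0 -0.014 0 -0.001 0 1
```

>>> {"name": "play_rows", "arguments": {
  "series": "-0.041 0 -0.016 0 -0.001 -0.001 1;-0.039 0 -0.016 0 -0.001 0 1;-0.04 0 -0.016 0 0 0 1;-0.039 0 -0.016 0 -0.001 0 1;-0.04 0 -0.016 0 -0.001 0 1"
}}

```text
t: 19.67
eef_pos: [0.503, 0.1665, 0.1461]
eef_rot: [-0.071, 0.824, 0.047, 0.56]
force: [0.9, 0.5, -0.6]
grip_width: 0.0923
grip_force: 0.0
```

>>> {"name": "play_rows", "arguments": {
  "series": "-0.04 0 -0.016 0 -0.001 0 1;-0.039 0 -0.015 0 -0.001 0 1;-0.04 0 -0.016 0 -0.001 0 1;-0.04 0 -0.015 0 -0.001 0 1;-0.04 0 -0.015 0 -0.001 0 1"
}}

```text
t: 20.08
eef_pos: [0.503, 0.1666, 0.2102]
eef_rot: [-0.071, 0.82, 0.048, 0.566]
force: [-0.2, 0.6, -0.2]
grip_width: 0.0919
grip_force: 0.0
```

>>> {"name": "play_rows", "arguments": {
  "series": "-0.04 -0.001 -0.015 0 -0.001 0 1;-0.039 0 -0.015 0 0 0 1;-0.04 0 -0.015 0 -0.001 0 1;-0.04 0 -0.015 0 -0.001 0 1;-0.04 0 -0.014 0 -0.001 0 1"
}}

```text
t: 20.5
eef_pos: [0.503, 0.1664, 0.2739]
eef_rot: [-0.07, 0.816, 0.048, 0.571]
force: [-0.6, 0.3, -0.3]
grip_width: 0.0919
grip_force: 0.0
```

```bash
python3 - <<'E'
from h import *
from kin import ik
where()
for z in (.25,.15,.05): print(z,[(a,ik(.57,z,a)) for a in (20,30,40)])
a=np.radians(32);zt=np.array([np.cos(a),0,-np.sin(a)])
def G(z): return np.array([.4872+.005,.3056,z])-.019*zt
print(G(.15))
rows(([.4858,.1635,.28],.171,20,180),[(G(.2),0,22,180,8),(G(.10),0,32,180,7)],0)
E
```

```text
lat 0.0764135461430302 0.5190357001843389
lat 0.07628225270519493 0.3971966992841466
lat 0.07538170813426304 0.4027183855732946
[0.49218302 0.37065958 0.30498977 0.17667286] [2.79924187e-06]
t 20.5 g [0.4854 0.1634 0.2804] z [ 0.926  0.159 -0.343] x [-0.337 -0.059 -0.939] j [0.181 0.113 2.449 3.159 0.641 1.559] F [-0.6  0.3 -0.3] w 0.09186513205220545 0.0
0.25 [(20, array([ 0.16,  2.39, -0.63])), (30, array([ 0.09,  2.27, -0.27])), (40, array([0.08, 2.13, 0.06]))]
0.15 [(20, array([ 0.45,  2.5 , -1.04])), (30, array([ 0.33,  2.4 , -0.64])), (40, array([ 0.26,  2.28, -0.27]))]
0.05 [(20, array([ 0.8 ,  2.53, -1.41])), (30, array([ 0.64,  2.47, -1.01])), (40, array([ 0.52,  2.37, -0.62]))]
[0.47608709 0.3056     0.16006847]
0.026 0.058 0.017 0.006 0.001 0.003 0;0.026 0.058 0.015 0.006 0.002 0.002 0;0.026 0.058 0.014 0.007 0.001 0.002 0;0.027 0.058 0.012 0.006 0.001 0.003 0;0.027 0.058 0.012 0.007 0.002 0.002 0
0.028 0.058 0.01 0.006 0.001 0.003 0;0.028 0.058 0.009 0.006 0.002 0.002 0;0.028 0.058 0.008 0.007 0.001 0.003 0;0.046 0 0.018 0 0.008 0 0;0.045 0 0.019 0 0.008 0 0
0.045 0 0.02 0 0.008 0 0;0.044 0 0.021 0 0.008 0 0;0.044 0 0.022 0 0.008 0 0;0.043 0 0.024 0 0.008 0 0;0.042 0 0.024 0 0.007 0 0
```

>>> {"name": "play_rows", "arguments": {
  "series": "0.026 0.058 0.017 0.006 0.001 0.003 0;0.026 0.058 0.015 0.006 0.002 0.002 0;0.026 0.058 0.014 0.007 0.001 0.002 0;0.027 0.058 0.012 0.006 0.001 0.003 0;0.027 0.058 0.012 0.007 0.002 0.002 0"
}}

```text
t: 20.92
eef_pos: [0.4974, 0.254, 0.2281]
eef_rot: [-0.026, 0.825, 0.017, 0.564]
force: [-0.2, -0.7, 0.9]
grip_width: 0.0632
grip_force: 0.0
```

>>> {"name": "play_rows", "arguments": {
  "series": "0.028 0.058 0.01 0.006 0.001 0.003 0;0.028 0.058 0.009 0.006 0.002 0.002 0;0.028 0.058 0.008 0.007 0.001 0.003 0;0.046 0 0.018 0 0.008 0 0;0.045 0 0.019 0 0.008 0 0"
}}

```text
t: 21.33
eef_pos: [0.4943, 0.3043, 0.17]
eef_rot: [-0.001, 0.843, 0.002, 0.538]
force: [-0.7, -0.9, -0.6]
grip_width: 0.0297
grip_force: 0.0
```

>>> {"name": "play_rows", "arguments": {
  "series": "0.045 0 0.02 0 0.008 0 0;0.044 0 0.021 0 0.008 0 0;0.044 0 0.022 0 0.008 0 0;0.043 0 0.024 0 0.008 0 0;0.042 0 0.024 0 0.007 0 0"
}}

```text
t: 21.75
eef_pos: [0.4944, 0.3029, 0.0967]
eef_rot: [-0.0, 0.874, 0.001, 0.485]
force: [0.0, -0.5, 0.8]
grip_width: 0.0008
grip_force: 0.0
```

```bash
python3 - <<'E'
from h import *
where();print(readout.get_obs()["eef_pos"])
T=cams.read_camera("top");S=cams.read_camera("side");P={}
for n,im in (("top",T),("side",S)):
    im=im.astype(int);m=((im[...,0]-np.maximum(im[...,1],im[...,2]))>90).astype(np.uint8);m[:100]=0
    k,l,s,c=cv2.connectedComponentsWithStats(m);i=1+np.argmax(s[1:,4]);P[n]=c[i]
print(tri(P["top"],P["side"]))
cv2.imwrite("pics/c7.png",cv2.resize(np.hstack([T[170:290,90:250],S[60:180,140:300]]),None,fx=2.4,fy=2.4,interpolation=2)[:,:,::-1])
E
```

```text
t 21.75 g [0.4783 0.3028 0.1068] z [ 0.849  0.002 -0.529] x [-0.529  0.001 -0.849] j [0.728 0.606 2.202 4.064 0.785 1.26 ] F [ 0.  -0.5  0.8] w 0.000830221350950186 0.0
[0.49438098 0.3028684  0.09670255]
(array([0.48498206, 0.1655576 , 0.15889347]), np.float64(0.0005692852830581208))
```

View pics/c7.png

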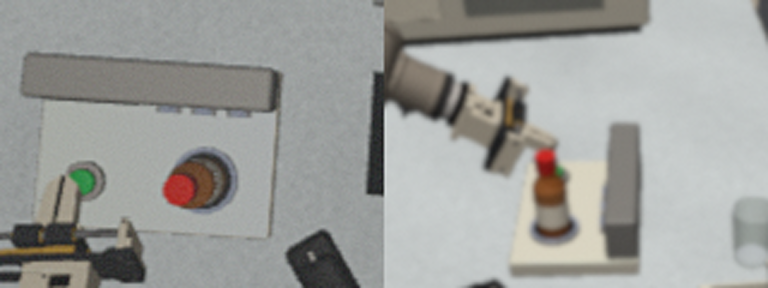

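The bottle stands centred in the recess; its cap triangulates to (0.485, 0.166). The shut fingertips are over the button, at crop (65,180). Now I press.

>>> {"name": "play_rows", "arguments": {
  "series": "0.0226 0.007 0.0141 0 0 0 0;0.0226 0 0.0141 0 0 0 0;0.0226 0 0.0141 0 0 0 0;0.0226 0 0.0141 0 0 0 0;0.014 0 0.009 0 0 0 0"
}}

```text
t: 22.27
eef_pos: [0.494, 0.3058, 0.0598]
eef_rot: [-0.001, 0.874, 0.001, 0.486]
force: [-0.6, 0.2, 2.6]
grip_width: 0.0003
grip_force: 1.0
```

>>> {"name": "play_rows", "arguments": {
  "series": "0.006 0 0.0035 0 0 0 0;0.006 0 0.0035 0 0 0 0;0.006 0 0.0035 0 0 0 0;0 0 0 0 0 0 0;0 0 0 0 0 0 0"
}}

```text
t: 22.68
eef_pos: [0.4942, 0.3058, 0.0553]
eef_rot: [-0.001, 0.874, 0.001, 0.487]
force: [-2.5, -0.1, 4.4]
grip_width: 0.0007
grip_force: 2.2
```

```bash
python3 -c "
from h import *
where()"
```

```text
t 22.6833 g [0.4781 0.3058 0.0652] z [ 0.85   0.003 -0.526] x [-0.526  0.    -0.85 ] j [0.734 0.72  2.204 3.986 0.863 1.382] F [-2.5 -0.1  4.4] w 0.0006527461733631874 2.165004126727581
```

>>> {"name": "play_rows", "arguments": {
  "series": "0.005 0 0.003 0 0 0 0;0.005 0 0.003 0 0 0 0;0 0 0 0 0 0 0;0 0 0 0 0 0 0;0 0 0 0 0 0 0"
}}

```text
t: 23.1
eef_pos: [0.4945, 0.3059, 0.0537]
eef_rot: [-0.0, 0.873, 0.002, 0.489]
force: [-9.2, -2.0, 16.4]
grip_width: 0.0006
grip_force: 7.9
```

>>> {"name": "play_rows", "arguments": {
  "series": "0.005 0 0.003 0 0 0 0;0.005 0 0.003 0 0 0 0;0 0 0 0 0 0 0;0 0 0 0 0 0 0;0 0 0 0 0 0 0"
}}

```text
t: 23.52
eef_pos: [0.495, 0.306, 0.053]
eef_rot: [-0.0, 0.871, 0.002, 0.491]
force: [-18.2, -4.4, 32.1]
grip_width: 0.0003
grip_force: 15.9
```

The press shows a spring (2.6 to 4.4 N over about 5 mm) and then a hard stop at 32 N, so the button is fully down. I'll retreat upwards.

>>> {"name": "play_rows", "arguments": {
  "series": "-0.014 0 -0.009 0 0 0 0;-0.023 0 -0.014 0 0 0 0;-0.028 0 -0.018 0 0 0 0;-0.028 0 -0.018 0 0 0 0;-0.028 0 -0.018 0 0 0 0"
}}

```text
t: 23.93
eef_pos: [0.4933, 0.3057, 0.0909]
eef_rot: [-0.001, 0.874, 0.001, 0.486]
force: [0.1, -0.3, -0.1]
grip_width: 0.0005
grip_force: 0.0
```

>>> {"name": "play_rows", "arguments": {
  "series": "-0.028 0 -0.018 0 0 0 0;-0.028 0 -0.018 0 0 0 0;-0.028 0 -0.018 0 0 0 0;0 0 0 0 0 0 0;0 0 0 0 0 0 0"
}}

```text
t: 24.35
eef_pos: [0.493, 0.3058, 0.121]
eef_rot: [-0.0, 0.874, 0.002, 0.486]
force: [0.8, 0.2, 0.7]
grip_width: 0.0005
grip_force: 0.0
```

```bash
python3 - <<'E'
from h import *
where()
T=cams.read_camera("top");S=cams.read_camera("side");P={}
for n,im in (("top",T),("side",S)):
    im=im.astype(int);m=((im[...,0]-np.maximum(im[...,1],im[...,2]))>90).astype(np.uint8);m[:100]=0
    k,l,s,c=cv2.connectedComponentsWithStats(m);i=1+np.argmax(s[1:,4]);P[n]=c[i]
print(tri(P["top"],P["side"]))
cv2.imwrite("pics/c8.png",cv2.resize(np.hstack([T[170:290,90:250],S[60:180,140:300]]),None,fx=2.4,fy=2.4,interpolation=2)[:,:,::-1])
E
```

```text
t 24.35 g [0.4769 0.3058 0.131 ] z [ 0.85   0.003 -0.527] x [-0.527  0.001 -0.85 ] j [0.736 0.545 2.191 4.132 0.747 1.175] F [0.8 0.2 0.7] w 0.00046656375518568403 0.0
(array([0.48492339, 0.16584798, 0.15855045]), np.float64(0.0004995561412331604))
```

View pics/c8.png

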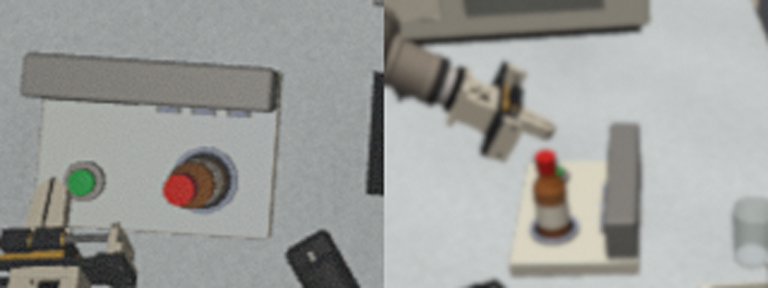

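The button is up again, the bottle stands undisturbed with its cap still at (0.485, 0.166), and the gripper is clear. I'll hand in.

```bash
python3 -c "
from workcell import manip
print(manip.close_job())"
```

```text
the job is handed in; nothing more can be done
None
```

I inverted the red-capped bottle, set it upright in the sampler recess and released it, then pressed the start button to its hard stop, let it come back up and handed in the job; no verdict came back.

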